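Tip the potatoes into the tub, lid it and lock it with its pin

TASK

Load and lock the storage tub: carry the handled tray over, tip both potatoes off it into the tub without touching them with the gripper, and set the empty tray back down flat on the worktable. Then fit the lid fully home on the tub with its tab above the tub's lug, and take the locking pin from its stand and push it down through the holes of tab and lug until its collar rests on the tab. Leave the shaker, the spice jar and the rest where they stand.

Things in the scene. Friction and masses are not known exactly. Their poses are not given: they have to be found in the camera images.
- tub: Open steel tub, fixed to the worktable, 160 (x) x 200 (y) x 100 mm high, walls 4 mm, inner floor at z = 4 mm. Origin: centre of its underside, z up. A dark lug (level plate 44 mm wide, 6 mm thick, top at z = 76 mm) juts from its -x (front) wall to x = -126 mm.
- lug_hole (a point): Centre of the vertical through hole (17 mm wide) in the tub's lug, at the lug's top face; tub frame (-105, 0, 76) mm. Axes as the tub's.
- lid: Loose steel lift-off lid, 168 (x) x 208 (y) mm, 0.35 kg, right side up. Origin: centre of its rim's underside; plate z = 8 to 14 mm. The rim (round 8 mm bar, outline 148 x 188 mm) drops inside the tub (152 x 192 mm inside) till the plate lies on the tub's edge: origin then 92 mm above the tub's. A tab (44 mm wide, 6 mm thick) juts at -x to x = -128 mm.
- lid_handle (a point): Centre of the lid's dark handle bar, lid frame (0, 0, 47) mm. Bar along the lid's y, 90 mm long, 14 mm wide (x), 14 mm high, 26 mm of free space below it.
- tab_hole (a point): Centre of the vertical through hole (17 mm wide) in the lid's tab, at the tab's top face; lid frame (-105, 0, 14) mm.
- tray: Loose steel carrying tray, 112 (x) x 150 (y) mm, 0.3 kg; origin: centre of its underside. Floor 4 mm thick; walls to z = 34 mm at both x sides and at -y; the +y end is open (pouring edge at y = 75 mm, no lip) and looks roughly towards the tub at the start.
- tray_handle (a point): Centre of the tray's dark crossbar handle, tray frame (0, 0, 95) mm. Bar along the tray's x, 116 mm long, 14 mm wide (y), 22 mm high, on posts at x = -55 and +55 mm; the potatoes lie under it.
- potato_a: Potato, about 79 x 60 x 48 mm, 0.13 kg, lying in the tray, at the walled end. Origin: on its underside at the start (turns with it).
- potato_b: Potato of the same size, lying in the tray, near the open end. Origin as potato_a.
- pin: Loose steel pin, 120 mm, 0.12 kg, upright; origin: its lower tip, z up. Shank 12 mm across, z = 0 to 75 mm (lowest 12 mm tapered to 6), collar 25 mm across, z = 75 to 80, round dark grip 22 mm across, z = 80 to 120. Starts hanging by its collar in the stand, tip 5 mm above the worktable. Locked, its collar lies on the tab, tip 45 mm below the lug's top face.
- pin_stand: Fixed grey square stand, 46 x 46 x 80 mm (foot 54 mm), with a vertical 17 mm through hole in which the pin is parked. Origin: centre of its underside.
- shaker: Loose steel shaker, 52 mm across, 88 mm high, standing; a bystander. Origin: centre of its underside.
- jar: Loose glass spice jar with dark cap, 45 mm across, 105 mm high, standing; a bystander. Origin: centre of its underside.

How it is judged (in metres and radians):
On the way, in this order (a step that is already met when the one before it is completed fails the run):
1. both potatoes lie in the tub (x of potato_a in the frame of tub between -0.08 and 0.08 m and y of potato_a in the frame of tub between -0.1 and 0.1 m and z of potato_a in the frame of tub between 0 and 0.1 m and x of potato_b in the frame of tub between -0.08 and 0.08 m and y of potato_b in the frame of tub between -0.1 and 0.1 m and z of potato_b in the frame of tub between 0 and 0.1 m), for 0.2 s.
2. the lid is seated on the tub, its tab hole above the lug's hole, potatoes inside (all of step 1 and z of lid in the frame of tub between 0.085 and 0.098 m and horizontal distance between tab_hole and lug_hole below 0.008 m and angle between the x axis of lid and the x axis of tub, either way round below 0.08 rad and angle between lid's own z axis and vertical below 0.06 rad), for 0.2 s.
3. the pin stands through tab and lug with its collar on the tab (z of lid in the frame of tub between 0.085 and 0.098 m and horizontal distance between tab_hole and lug_hole below 0.008 m and angle between the x axis of lid and the x axis of tub, either way round below 0.08 rad and angle between lid's own z axis and vertical below 0.06 rad and z of pin in the frame of lug_hole between -0.052 and -0.036 m and horizontal distance between pin and lug_hole below 0.01 m and angle between pin's own z axis and vertical below 0.12 rad), for 0.2 s.
At the end, for the whole second after the job is handed in: Potatoes in the tub; lid seated (92 mm above tub origin, -7/+6 mm; holes within 8 mm; yaw 0.08, tilt 0.06 rad); pin tip 36 to 52 mm below the lug top, within 10 mm of its hole axis, tilt below 0.12 rad; tray on the table (below 8 mm, tilt below 0.06 rad); all at rest (0.02 m/s) (all of step 1 and all of step 3 and height (world z) of tray below 0.008 m and angle between tray's own z axis and vertical below 0.06 rad and linear speed of each of tray, lid, pin, potato_a, potato_b below 0.02 m/s); the robot touches nothing.
It fails at once if the gripper's fingers press on a potato (over 1 N) (contact force between the fingers and potato_a above 1 N or contact force between the fingers and potato_b above 1 N).
It fails at once if the shaker or the spice jar is moved by over 30 mm (distance of any of shaker, jar from where it was at the start of the episode above 0.03 m).
It also fails if it takes over 72 s, if anything falls off the work surface, if the arm or the gripper's body presses on something with over 40 N, if the wrist force passes 120 N, or if a joint passes its speed limit or range.

ROBOT

A 6-joint arm with a two-finger parallel gripper is mounted at the origin on a cart in front of the work surface, level with it; the furniture and walls round the work are solid. World frame = base frame: x ahead of the robot, y to its left, z up, the work surface at z = 0. Lengths are in m, angles in degrees, forces in N, time in s.
With the tool pointing down it reaches from about 0.3 to 0.85 m from the base axis. Payload 5.4 kg.
Tool frame: the origin (TCP) lies between the finger pads; the fingertips stand 22 mm ahead of it and the grasp point (between the pads) lies 3 mm ahead of it; z points along the fingers, y is the direction in which the jaws open and shut (so a half turn about z gives the same grasp; the last joint's range is limited). The gripper opens to 85 mm and grips with 20 to 120 N. Pads are 22 mm wide; open, the fingers measure 114 mm over their backs; the gripper's body (76 mm by 85 mm) begins 54 mm behind the grasp point. The pads swing forward as they close: fully open they stand 13 mm farther back than shut.
Start: joints at [-75.579, 9.076, 91.501, -0, 79.423, -12.038], TCP at [0.256, -0.515, 0.223] pointing down, gripper open.
Joint ranges: [-166.64, 166.64], [-54.1, 131.32], [10.49, 154.53], [-73.88, 253.88], [9.74, 151.15], [-171.62, 171.62]. Speed limits (degrees/s): [147.25, 147.25, 180, 180, 180, 180].

INTERFACE

Orientations are given as a 3x3 rotation matrix whose columns are the frame's x, y, z axes.
In Python, from workcell import bot gives the robot as it stands. The module is installed in compiled form; this text tells all that it offers.
- The arm moves only by the tool arm_command, never from a script. Its argument "plan" is one flat list of numbers, 6 for each row, row after row: the shift along the tool's x, y, z in units of 25 mm (1.0 is 25 mm), then the turn, a rotation vector about the tool's x, y, z in rad. In form: [tx, ty, tz, wx, wy, wz, tx, ty, tz, wx, wy, wz, ...]. A call has 1 to 8 rows; each row shifts and turns the commanded pose from where the row before left it, along the tool's axes as they then stand; what a row does not reach is not made up. A row lasts 1/10 s, in which the tool goes at most 50 mm and 8.59 degrees, less where a joint would pass 70% of its speed; a pose out of reach is approached as far as the arm can. A call is refused whole if a number of a shift passes 1 or a number of a turn 0.15, either way. A call with a gripper value outside its range is refused whole. "fingers" is the opening, from 0 (shut) to 1 (fully open), set as the call begins (left out, the last holds). The fingers move at their own pace and stop on an object; "newtons" is the grip in N (left out, the last holds). Time passes only in rows, so rows that do not move let the fingers close. It gives the time, the measured TCP pose, the force and the opening at its end, in the units of the state.
- bot.get_obs(): the state, without advancing time (a new reading comes with each control period).
- bot.snapshot(name): name is "scene" or "side" or "wrist"; returns a dict with "color" (400x640x3 uint8, red, green, blue), "fov_y" (degrees; the focal length in pixels is half the picture's height over the tangent of half this angle, whatever the lens; pixels are square), "cx", "cy" (the principal point, pixels), "distortion" ([k1, k2, p1, p2, k3] as OpenCV has them; the pictures are not rectified), "rvec" (rotation vector, rad) and "tvec" (3), from world to camera coordinates, as OpenCV has them; the wrist camera has in their place "mount" (4x4, takes a point from camera to tool coordinates, whose origin is the TCP and whose axes are the flange's). Camera axes: x right, y down, z forward; pixel columns grow to the right and rows downward; lengths in m; the calibration is good to about 2 mm. A picture is of the moment at which its call begins: read the wrist's pose just before it. There is no depth.
- bot.hand_in(): hands the job in, once; it reports no verdict.
The state is a dict: "t": time; "joint_positions": joint angles; "joint_velocities": joint speeds; "tau": joint torques, N m; "tool_pos": TCP position; "eef_rot": TCP orientation; "force": force on the tool from outside, world axes, zero at the start; "ft_torque": the same for the moment, N m; "grip_width": finger opening in m.
Only numpy, scipy, OpenCV 4.12 (cv2) and the standard library are available. Lean on these libraries where they do the work, as an engineer would, in place of code of your own. Each camera call takes 0.05 s, during which the arm holds its last target. There are 200 camera calls.

## Working session

There is one attempt and no reset: what is moved stays moved. The work goes in short steps, Python scripts to look and compute and a tool call to move; the robot and the scene stay as the last step left them, time stands still between calls to the robot, and variables do not carry over. Pictures are saved under pics/ and viewed, about 8 in all and at most 12, crops included, and the job is handed in when it is done.

Besides the shell and the picture viewer there is one more tool, called after ">>>" as name(argument=value, ...) on one line, values as JSON. arm_command: Moves the arm, as the interface text tells. Its arguments: {"type":"object","properties":{"plan":{"type":"array"},"fingers":{"type":"number"},"newtons":{"type":"number"}},"required":["plan"]}

```bash
mkdir -p pics; python3 - <<'E'
from workcell import bot
import cv2,numpy as np
o=bot.get_obs();print({k:np.round(v,3).tolist() for k,v in o.items()})
for n in("scene","side","wrist"):
    s=bot.snapshot(n);cv2.imwrite(f"pics/{n}0.png",s["color"][:,:,::-1])
    print(n,{k:np.round(v,4).tolist() for k,v in s.items() if k!="color"})
a=[cv2.imread(f"pics/{n}0.png") for n in("scene","side")]
E
```

```text
{'t': 0.0, 'joint_positions': [-75.578, 9.112, 91.573, 0.0, 79.425, -12.038], 'joint_velocities': [-0.02, -0.002, 0.084, 0.033, -0.031, -0.018], 'tau': [0.0, -39.601, -33.142, -0.0, 0.009, -0.0], 'tool_pos': [0.256, -0.514, 0.222], 'eef_rot': [[0.895, 0.446, -0.0], [0.446, -0.895, 0.002], [0.0, -0.002, -1.0]], 'force': [-0.494, 0.584, -0.117], 'ft_torque': [-0.02, 0.056, -0.025], 'grip_width': 0.085}
scene {'fov_y': 54.6368, 'cx': 328.7516, 'cy': 207.4867, 'distortion': [0.0161, 0.0, 0.0, 0.0, 0.0], 'rvec': [0.8566, -2.3418, 1.2526], 'tvec': [0.3868, 0.2497, 0.7648]}
side {'fov_y': 57.0579, 'cx': 318.1572, 'cy': 198.6715, 'distortion': [-0.0353, 0.0, 0.0, 0.0, 0.0], 'rvec': [2.0464, 0.0855, -0.0251], 'tvec': [-0.5378, 0.0453, 1.0111]}
wrist {'fov_y': 59.3466, 'cx': 316.9922, 'cy': 200.6432, 'distortion': [-0.0306, 0.0, 0.0, 0.0, 0.0], 'mount': [[-0.0006, -0.9596, -0.2813, 0.0712], [1.0, -0.0006, -0.0, -0.0002], [-0.0002, -0.2813, 0.9596, -0.1523], [0.0, 0.0, 0.0, 1.0]]}
```

View pics/scene0.png

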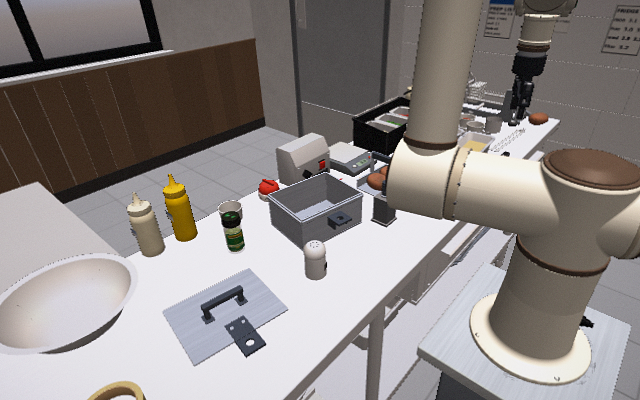

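View pics/side0.png

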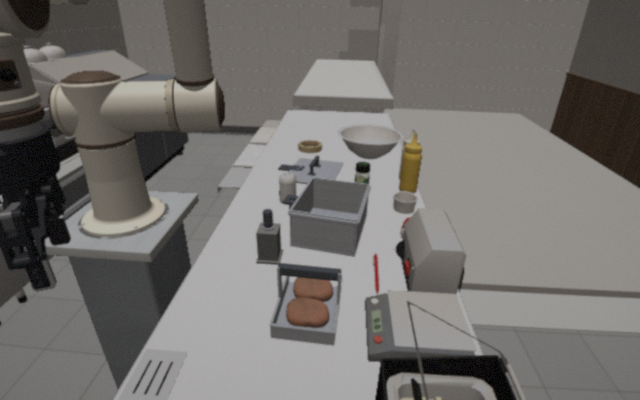

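The side view shows the tray (handle bar about (280,268) to (340,272), both potatoes under it), the pin stand (grip top at (267,211)), the tub rim (292,211)/(353,213) and the lid behind. The scene view shows the lid handle at about (223,296), tab hole (250,343), shaker (315,260) and jar (233,232).

```bash
cat > h.py <<'E'
import cv2,numpy as np
from workcell import bot
from scipy.spatial.transform import Rotation as Ro
def cam(n):
    o=bot.get_obs();s=bot.snapshot(n);f=200/np.tan(np.radians(s["fov_y"]/2))
    c=dict(K=np.array([[f,0,s["cx"]],[0,f,s["cy"]],[0,0,1]]),D=np.array(s["distortion"],float))
    if n=="wrist":
        T=np.eye(4);T[:3,:3]=o["eef_rot"];T[:3,3]=o["tool_pos"];T=np.linalg.inv(T@np.array(s["mount"]))
        c["r"]=cv2.Rodrigues(T[:3,:3])[0];c["t"]=T[:3,3]
    else: c["r"]=np.array(s["rvec"],float);c["t"]=np.array(s["tvec"],float)
    return c,s["color"][:,:,::-1].copy()
def save(n,fn):
    c,i=cam(n);cv2.imwrite(f"pics/{fn}.png",i);np.save(f"pics/{fn}.npy",c,allow_pickle=True);return c
def load(fn): return np.load(f"pics/{fn}.npy",allow_pickle=True).item()
def ray(c,p):
    u=cv2.undistortPoints(np.array([[p]],float),c["K"],c["D"])[0,0];R=cv2.Rodrigues(c["r"])[0]
    d=R.T@[u[0],u[1],1];return -R.T@c["t"],d/np.linalg.norm(d)
def atz(c,p,z): o,d=ray(c,p);return o+d*(z-o[2])/d[2]
def proj(c,P): return cv2.projectPoints(np.array(P,float).reshape(-1,3),c["r"],c["t"],c["K"],c["D"])[0][:,0]
def tri(*cp):
    A=0;b=0;L=[ray(*x) for x in cp]
    for o,d in L: M=np.eye(3)-np.outer(d,d);A=A+M;b=b+M@o
    x=np.linalg.solve(A,b);return x,[np.linalg.norm((np.eye(3)-np.outer(d,d))@(x-o)) for o,d in L]
def st():
    o=bot.get_obs();print(round(o["t"],2),np.round(o["tool_pos"],4),"w",round(o["grip_width"],4),"F",np.round(o["force"],1));print(np.round(o["eef_rot"],3).tolist(),np.round(o["joint_positions"],1));return o
def tw(P,Rw=None):
    "remaining move to P (and rotation Rw): in tool units of 25 mm, rotvec tool"
    o=bot.get_obs();R=np.array(o["eef_rot"]);print("tool shift units",np.round(R.T@(np.array(P)-o["tool_pos"])/.025,2),"rotvec",None if Rw is None else np.round(Ro.from_matrix(R.T@Rw).as_rotvec(),3))
E
python3 - <<'E'
from h import *
s=save("side","s1");c=save("scene","c1")
for n,p,z in[("trayH L",(280,267),.1),("trayH R",(340,271),.1),("tray nl",(273,335),0),("tray nr",(335,339),0),("pin top",(267,212),.125),("stand foot",(268,260),0),("rim nl",(292,211),.1),("rim nr",(353,213),.1),("rim fl",(314,180),.1),("rim fr",(369,185),.1),("shaker",(288,201),0),("lid handle",(314,159),.05),("jar",(362,184),0)]: print("side",n,np.round(atz(s,p,z),3))
for n,p,z in[("hole",(250,343),.014),("hL",(205,310),.047),("hR",(242,290),.047),("cA",(163,313),.014),("cB",(251,269),.014),("cC",(287,309),.014),("cD",(197,361),.014),("rim1",(269,189),.1),("rim2",(325,162),.1),("rim3",(362,186),.1),("rim4",(303,214),.1),("lughole",(341,218),.076),("shaker",(315,275),0),("jar",(235,249),0)]: print("scene",n,np.round(atz(c,p,z),3))
E
```

```text
side trayH L [ 0.491 -0.311  0.1  ]
side trayH R [ 0.599 -0.312  0.1  ]
side tray nl [ 0.486 -0.377  0.   ]
side tray nr [ 0.596 -0.377  0.   ]
side pin top [ 0.438 -0.159  0.125]
side stand foot [ 0.435 -0.162  0.   ]
side rim nl [ 0.485 -0.104  0.1  ]
side rim nr [ 0.625 -0.099  0.1  ]
side rim fl [0.521 0.073 0.1  ]
side rim fr [0.669 0.058 0.1  ]
side shaker [0.439 0.132 0.   ]
side lid handle [0.498 0.358 0.05 ]
side jar [0.665 0.278 0.   ]
scene hole [0.392 0.369 0.014]
scene hL [0.499 0.389 0.047]
scene hR [0.486 0.307 0.047]
scene cA [0.591 0.437 0.014]
scene cB [0.554 0.232 0.014]
scene cC [0.399 0.264 0.014]
scene cD [0.436 0.456 0.014]
scene rim1 [0.685 0.046 0.1  ]
scene rim2 [ 0.673 -0.173  0.1  ]
scene rim3 [ 0.497 -0.126  0.1  ]
scene rim4 [0.528 0.075 0.1  ]
scene lughole [0.466 0.003 0.076]
scene shaker [0.433 0.14  0.   ]
scene jar [0.66  0.201 0.   ]
```

>>> arm_command(plan=[0,0,-0.6,0,0,0.116,0,0,-0.6,0,0,0.116,0,0,-0.6,0,0,0.116,0,0,-0.6,0,0,0.114,0.9,-1,0,0,0,0,0.9,-1,0,0,0,0,0.9,-1,0,0,0,0,0.9,-1,0,0,0,0], fingers=1)

```text
t: 1.05
tool_pos: [0.3468, -0.4137, 0.2831]
eef_rot: [[1.0, -0.001, -0.0], [-0.001, -1.0, 0.0], [-0.0, -0.0, -1.0]]
force: [-0.5, -0.2, -0.2]
grip_width: 0.0853
```

>>> arm_command(plan=[0.9,-1,0,0,0,0,0.9,-1,0,0,0,0,0.9,-1,0,0,0,0,0.9,-1,0,0,0,0,0.9,-1,0,0,0,0,0.9,-1,0,0,0,0,0.9,-1,0,0,0,0,0.9,-1,0,0,0,0])

```text
t: 1.85
tool_pos: [0.527, -0.2136, 0.2831]
eef_rot: [[1.0, -0.0, -0.0], [-0.0, -1.0, -0.0], [-0.0, 0.0, -1.0]]
force: [-0.4, -0.3, -0.4]
grip_width: 0.0857
```

```bash
python3 - <<'E'
from h import *
st();save("wrist","w1")
E
```

```text
1.85 [ 0.527  -0.2136  0.2831] w 0.0857 F [-0.4 -0.3 -0.4]
[[1.0, -0.0, -0.0], [-0.0, -1.0, -0.0], [-0.0, 0.0, -1.0]] [-34.2   6.2  87.9  -0.   85.9  55.8]
```

View pics/w1.png

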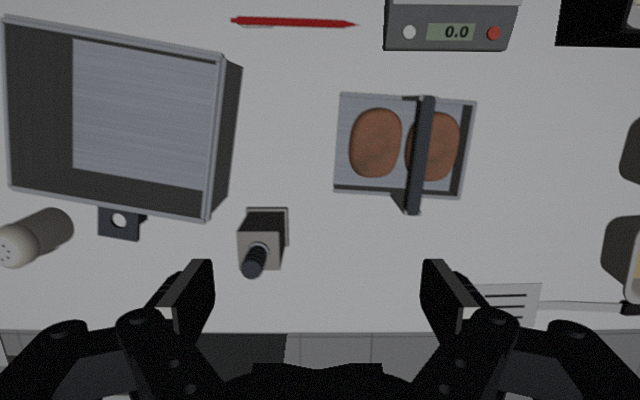

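The wrist view shows tub rim corners at about (5,14), (222,57), (207,221), (9,188), the lug hole at (119,220), tray bar from (425,97) to (412,213), tray open edge (341,93)–(335,194), and the pin grip at (252,268).

```bash
python3 - <<'E'
from h import *
w=load("w1");s=load("s1");c=load("c1")
for n,p,z in[("r1 +x+y",(5,14),.1),("r2 +x-y",(222,56),.1),("r3 -x-y",(208,221),.1),("r4 -x+y",(9,189),.1),("lug",(119,220),.076),("H+x",(427,97),.106),("H-x",(412,213),.106),("open+x",(341,93),.034),("open-x",(335,194),.034),("back+x",(476,101),.034),("back-x",(461,198),.034),("pin",(252,270),.125),("foot",(268,208),0)]: print(n,np.round(atz(w,p,z),3))
print("tri handle ends",tri((s,(280,267)),(w,(412,213))),tri((s,(340,271)),(w,(427,97))))
print("tri pin top",tri((s,(267,212)),(w,(252,270))))
print("tri lug hole",tri((c,(341,218)),(w,(119,220))))
E
```

```text
r1 +x+y [0.673 0.063 0.1  ]
r2 +x-y [ 0.635 -0.129  0.1  ]
r3 -x-y [ 0.478 -0.103  0.1  ]
r4 -x+y [0.512 0.098 0.1  ]
lug [0.471 0.003 0.076]
H+x [ 0.599 -0.313  0.106]
H-x [ 0.489 -0.308  0.106]
open+x [ 0.603 -0.24   0.034]
open-x [ 0.489 -0.235  0.034]
back+x [ 0.595 -0.39   0.034]
back-x [ 0.484 -0.386  0.034]
pin [ 0.436 -0.15   0.125]
foot [ 0.461 -0.15   0.   ]
tri handle ends (array([ 0.48859558, -0.30954361,  0.09939626]), [np.float64(0.0019675380364697344), np.float64(0.0019675380364697443)]) (array([ 0.59903178, -0.31449387,  0.10184446]), [np.float64(0.00016866241104661534), np.float64(0.00016866241104657826)])
tri pin top (array([ 0.43509652, -0.14906162,  0.12016095]), [np.float64(0.0011369145829235375), np.float64(0.0011369145829235219)])
tri lug hole (array([0.46878079, 0.00258977, 0.07478208]), [np.float64(0.0021475850440615257), np.float64(0.002147585044061444)])
```

>>> arm_command(plan=[0.17,0.98,0.3,0,0,0.01,0.17,0.98,0.7,0,0,0.01,0.17,0.97,1,0,0,0.01,0.17,0.97,1,0,0,0.01,0,0,1,0,0,0,0,0,1,0,0,0,0,0,0.8,0,0,0,0,0,0.5,0,0,0])

```text
t: 2.7
tool_pos: [0.5407, -0.312, 0.1234]
eef_rot: [[0.999, -0.04, -0.002], [-0.04, -0.999, 0.002], [-0.003, -0.002, -1.0]]
force: [0.2, 0.2, -0.6]
grip_width: 0.0853
```

```bash
python3 - <<'E'
from h import *
st();save("wrist","w2");tw([.544,-.311,.1]); w=load("w2");print(proj(w,[[.544,-.311,.106],[.6,-.313,.106]]))
E
```

```text
2.7 [ 0.5407 -0.312   0.1234] w 0.0853 F [ 0.2  0.2 -0.6]
[[0.999, -0.04, -0.002], [-0.04, -0.999, 0.002], [-0.003, -0.002, -1.0]] [-41.1  21.5  88.3  -0.   70.5  51.3]
tool shift units [ 0.16 -0.02  0.87] rotvec None
[[314.99046304 234.11592589]
 [314.17818912 123.79823909]]
```

View pics/w2.png

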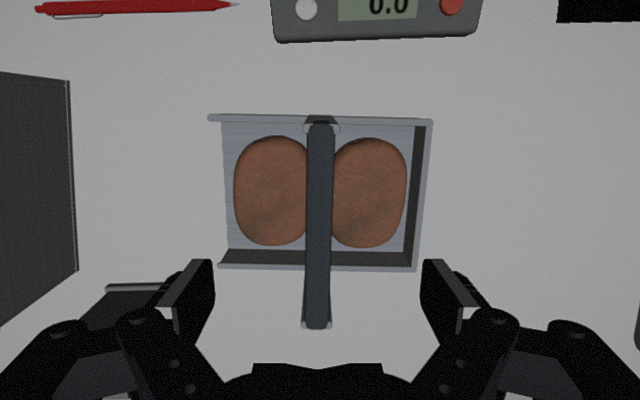

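Bar is centred between the fingers (x pixel 318). Going down and gripping.

>>> arm_command(plan=[0.1,0,0.4,0,0,0,0.1,0,0.4,0,0,0,0,0,0,0,0,0])

```text
t: 3.05
tool_pos: [0.5466, -0.3123, 0.1046]
eef_rot: [[0.999, -0.04, -0.001], [-0.04, -0.999, 0.001], [-0.001, -0.001, -1.0]]
force: [0.1, 0.2, -0.0]
grip_width: 0.0856
```

>>> arm_command(plan=[0,0,0,0,0,0,0,0,0,0,0,0,0,0,0,0,0,0,0,0,0,0,0,0,0,0,0,0,0,0,0,0,0,0,0,0], fingers=0, newtons=100)

```text
t: 3.65
tool_pos: [0.5468, -0.3128, 0.1058]
eef_rot: [[0.999, -0.04, 0.0], [-0.04, -0.999, -0.0], [0.0, 0.0, -1.0]]
force: [-0.8, 0.4, -0.4]
grip_width: 0.0004
```

```bash
python3 - <<'E'
from h import *
st();save("wrist","w3");save("side","s3")
a=cv2.imread("pics/w3.png");b=cv2.imread("pics/s3.png")[150:400,150:450];cv2.imwrite("pics/m3.png",np.vstack([cv2.resize(a,(480,300)),cv2.resize(b,(480,300))]))
E
```

```text
3.65 [ 0.5468 -0.3128  0.1058] w 0.0004 F [-0.8  0.4 -0.4]
[[0.999, -0.04, 0.0], [-0.04, -0.999, -0.0], [0.0, 0.0, -1.0]] [-40.7  23.2  88.1   0.   68.7  51.6]
```

View pics/m3.png

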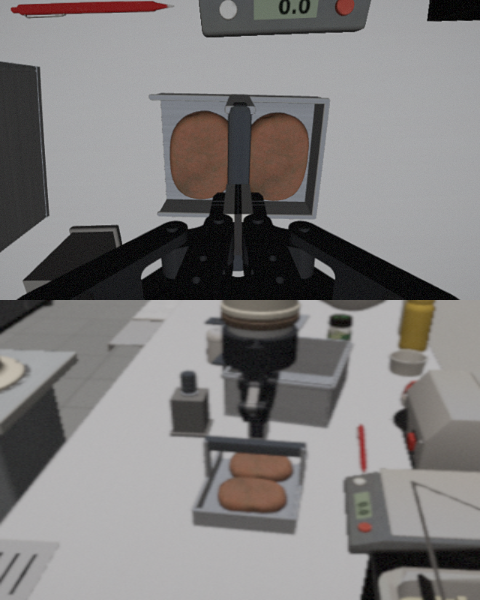

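```bash
python3 - <<'E'
from h import *
s=load("s3");w=load("w3")
for z in(.08,.09,.1,.106,.11,.12): print(z,proj(s,[.547,-.313,z]),proj(w,[.547,-.313,z])*.75,proj(w,[.544,-.311,z])*.75)
b=cv2.imread("pics/s3.png")[225:300,265:355];a=cv2.imread("pics/w3.png")[190:390,220:420]
cv2.imwrite("pics/m4.png",np.hstack([cv2.resize(b,(480,400),interpolation=cv2.INTER_CUBIC),cv2.resize(a,(320,320))if 0 else cv2.resize(a,(320,400))]))
E
```

```text
0.08 [[310.87079523 278.32811924]] [[238.05887963 175.23264969]] [[235.48210763 179.17608367]]
0.09 [[310.92544888 273.96866444]] [[238.08337711 180.6208232 ]] [[235.37109301 184.74473154]]
0.1 [[310.9809598  269.54599491]] [[238.11059566 186.608835  ]] [[235.24784632 190.92969134]]
0.106 [[311.01468544 266.86153418]] [[238.12842681 190.5324084 ]] [[235.16716305 194.98022987]]
0.11 [[311.03734629 265.05886757]] [[238.14101221 193.30207228]] [[235.11024323 197.83851921]]
0.12 [[311.09462711 260.50601075]] [[238.17522112 200.83194841]] [[234.9556417  205.60512719]]
```

View pics/m4.png

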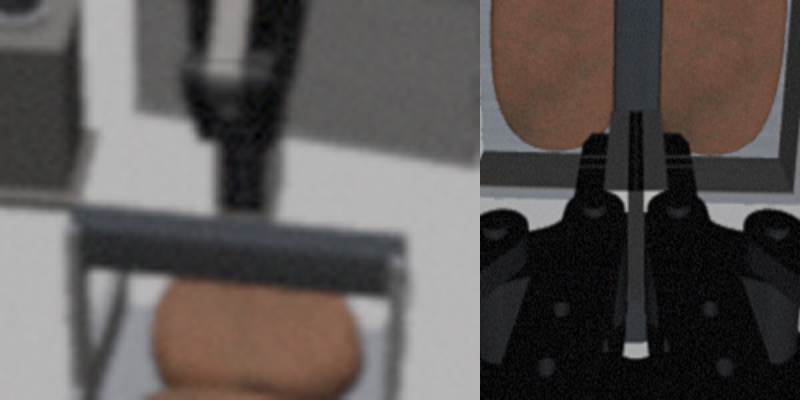

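The pads closed on air: in both views the fingertips seem to stand at the bar's top (about z 0.11), higher than the TCP reading implies. Lowering by 18 mm is clear of the potatoes either way, so I'll try again.

>>> arm_command(plan=[0,0,0,0,0,0,0,0,0,0,0,0,0,0,0,0,0,0,0,0,0,0,0,0,0,0,0,0,0,0,0,0,0.36,0,0,0,0,0,0.36,0,0,0,0,0,0,0,0,0], fingers=1)

```text
t: 4.55
tool_pos: [0.5455, -0.3117, 0.0852]
eef_rot: [[0.999, -0.04, -0.003], [-0.04, -0.999, 0.003], [-0.003, -0.003, -1.0]]
force: [-0.2, -0.1, 0.1]
grip_width: 0.0855
```

>>> arm_command(plan=[0,0,0,0,0,0,0,0,0,0,0,0,0,0,0,0,0,0,0,0,0,0,0,0,0,0,0,0,0,0,0,0,0,0,0,0], fingers=0, newtons=100)

```text
t: 5.15
tool_pos: [0.547, -0.313, 0.0884]
eef_rot: [[0.999, -0.04, 0.001], [-0.04, -0.999, -0.001], [0.001, 0.001, -1.0]]
force: [-0.7, 0.5, 2.5]
grip_width: 0.011
```

>>> arm_command(plan=[0,0,0,0,0,0,0,0,0,0,0,0,0,0,0,0,0,0,0,0,0,0,0,0,0,0,0,0,0,0,0,0,0.32,0,0,0,0,0,0,0,0,0,0,0,0,0,0,0], fingers=1)

```text
t: 5.95
tool_pos: [0.5464, -0.3124, 0.079]
eef_rot: [[0.999, -0.04, -0.001], [-0.04, -0.999, 0.001], [-0.001, -0.001, -1.0]]
force: [-0.5, -0.5, 0.6]
grip_width: 0.0857
```

>>> arm_command(plan=[0,0,0,0,0,0,0,0,0,0,0,0,0,0,0,0,0,0,0,0,0,0,0,0,0,0,0,0,0,0,0,0,0,0,0,0,0,0,0,0,0,0], fingers=0, newtons=100)

```text
t: 6.65
tool_pos: [0.5469, -0.313, 0.0801]
eef_rot: [[0.999, -0.04, 0.0], [-0.04, -0.999, -0.001], [0.0, 0.001, -1.0]]
force: [-0.6, -0.4, 1.7]
grip_width: 0.0116
```

```bash
python3 - <<'E'
from h import *
st();save("wrist","w5");save("side","s5")
b=cv2.imread("pics/s5.png")[225:300,265:355];a=cv2.imread("pics/w5.png")[190:390,220:420]
cv2.imwrite("pics/m5.png",np.hstack([cv2.resize(b,(480,400),interpolation=cv2.INTER_CUBIC),cv2.resize(a,(320,400))]))
E
```

```text
6.65 [ 0.5469 -0.313   0.0801] w 0.0116 F [-0.6 -0.4  1.7]
[[0.999, -0.04, 0.0], [-0.04, -0.999, -0.001], [0.0, 0.001, -1.0]] [-40.7  25.   88.9  -0.   66.1  51.6]
```

View pics/m5.png

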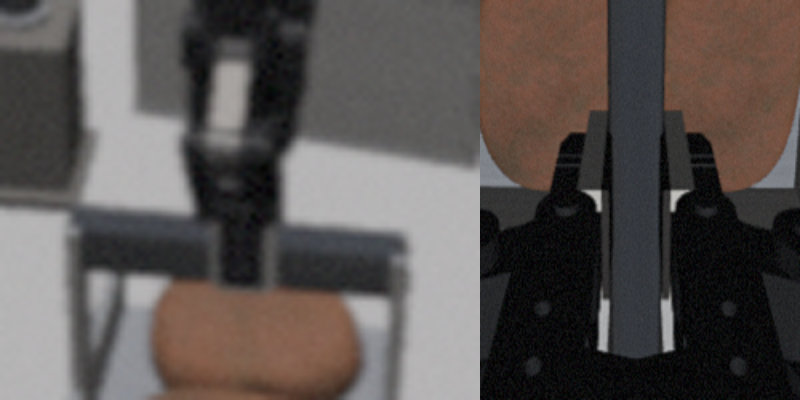

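The grip is now properly over the bar's full height: the fingertips sit about level with the TCP, roughly 20 mm short of the text. I'll use that offset from here. Next, lift and carry.

>>> arm_command(plan=[0,0,-0.2,0,0,0,0,0,-0.5,0,0,0,0,0,-0.9,0,0,0,0,0,-1,0,0,0,0,0,-1,0,0,0,0,0,-1,0,0,0.02,0,-0.1,-1,0,0,0.03,0,-0.3,-0.8,0,0,0.03])

```text
t: 7.55
tool_pos: [0.5473, -0.303, 0.2412]
eef_rot: [[0.993, -0.122, 0.0], [-0.122, -0.993, -0.0], [0.0, 0.0, -1.0]]
force: [0.4, -0.3, -5.6]
grip_width: 0.0112
```

>>> arm_command(plan=[0,-0.6,-0.2,0,0,0.03,0,-0.9,0,0,0,0.03,0,-1,0,0,0,0.01,0,-1,0,0,0,0,0,-1,0,0,0,0,0,-0.9,0,0,0,0,0,-0.6,0,0,0,0,0,-0.4,0,0,0,0])

```text
t: 8.35
tool_pos: [0.5755, -0.1441, 0.2445]
eef_rot: [[0.982, -0.188, -0.001], [-0.188, -0.982, 0.0], [-0.001, -0.0, -1.0]]
force: [-0.6, 0.6, -6.0]
grip_width: 0.0118
```

```bash
python3 - <<'E'
from h import *
st()
R=np.array(bot.get_obs()["eef_rot"]);B=np.array(bot.get_obs()["tool_pos"])-R[:,2]*.015
s=save("side","s6");print("bar",B,"tray origin",B-[0,0,.095],proj(s,[B+R@[.058,0,-.011],B+R@[-.058,0,-.011]]))
c=np.array([.5745,-.018]);a=np.radians(-10.7);x=np.array([np.cos(a),np.sin(a)]);y=np.array([-x[1],x[0]])
print("bar in tub",(B[:2]-c)@x,(B[:2]-c)@y)
E
```

```text
8.35 [ 0.5755 -0.1441  0.2445] w 0.0118 F [-0.6  0.6 -6. ]
[[0.982, -0.188, -0.001], [-0.188, -0.982, 0.0], [-0.001, -0.0, -1.0]] [-25.7  11.   86.9  -0.   82.1  75.1]
bar [ 0.57551602 -0.14409528  0.25953284] tray origin [ 0.57551602 -0.14409528  0.16453284] [[362.89913293 151.11750078]
 [305.72416678 144.92526285]]
bar in tub 0.024410036036275347 -0.12371419140258852
```

>>> arm_command(plan=[-0.3,0,0.4,0,0,0,-0.4,0,0.5,0,0,0,-0.28,-0.25,0.06,-0.08,0,0,0,-0.25,-0.24,-0.08,0,0,0,-0.25,-0.24,-0.08,0,0,0,-0.25,-0.24,-0.08,0,0,0,-0.25,-0.24,-0.08,0,0,0,-0.25,-0.24,-0.08,0,0])

```text
t: 9.2
tool_pos: [0.5602, -0.098, 0.2429]
eef_rot: [[0.982, -0.169, -0.087], [-0.19, -0.87, -0.455], [0.001, 0.463, -0.886]]
force: [0.0, -0.7, -6.0]
grip_width: 0.0117
```

```bash
cat >> h.py <<'E'
C=np.array([.5745,-.018]);_a=np.radians(-10.7);X=np.array([np.cos(_a),np.sin(_a)]);Y=np.array([-X[1],X[0]])
def edge():
    o=st();R=np.array(o["eef_rot"]);p=np.array(o["tool_pos"])
    for n,e in(("bar",[0,0,-.015]),("edge",[0,-.075,.08])):
        q=p+R@e;print(n,"tub",np.round([(q[:2]-C)@X,(q[:2]-C)@Y,q[2]],3))
    print("tilt",np.degrees(np.arccos(-R[2,2])))
E
python3 - <<'E'
from h import *
edge()
E
```

```text
9.2 [ 0.5602 -0.098   0.2429] w 0.0117 F [ 0.  -0.7 -6. ]
[[0.982, -0.169, -0.087], [-0.19, -0.87, -0.455], [0.001, 0.463, -0.886]] [ -7.4  11.8  90.2 -27.9  80.9  98.8]
bar tub [ 0.001 -0.074  0.256]
edge tub [ 0.001 -0.052  0.137]
tilt 27.609974580229242
```

>>> arm_command(plan=[0,-0.25,-0.24,-0.08,0,0,0,-0.25,-0.24,-0.08,0,0,0,-0.25,-0.24,-0.08,0,0,0,-0.25,-0.24,-0.08,0,0,0,-0.25,-0.24,-0.08,0,0,0,-0.25,-0.24,-0.08,0,0])

```text
t: 9.8
tool_pos: [0.5705, -0.0474, 0.2473]
eef_rot: [[0.982, -0.111, -0.154], [-0.19, -0.562, -0.805], [0.002, 0.82, -0.573]]
force: [-0.3, -0.2, -3.1]
grip_width: 0.0115
```

```bash
python3 - <<'E'
from h import *
edge();save("side","s7");save("scene","c7")
b=cv2.imread("pics/s7.png")[110:270,220:420];a=cv2.imread("pics/c7.png")[110:270,220:420]
cv2.imwrite("pics/m7.png",np.hstack([cv2.resize(b,(400,320)),cv2.resize(a,(400,320))]))
E
```

```text
9.8 [ 0.5705 -0.0474  0.2473] w 0.0115 F [-0.3 -0.2 -3.1]
[[0.982, -0.111, -0.154], [-0.19, -0.562, -0.805], [0.002, 0.82, -0.573]] [  7.7  25.7  83.8 -51.1  93.1 116.7]
bar tub [ 0.002 -0.017  0.256]
edge tub [ 0.002 -0.052  0.14 ]
tilt 55.052623398060476
```

View pics/m7.png

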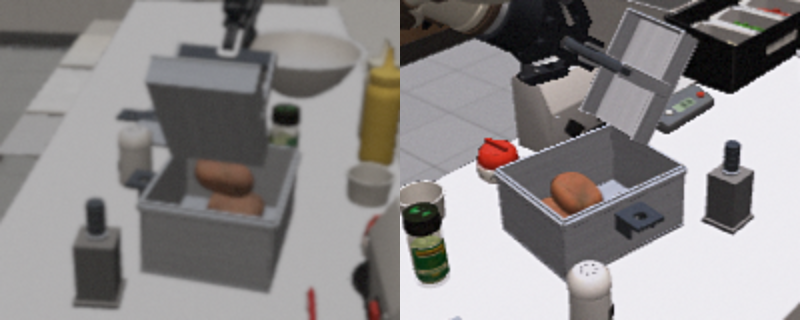

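Both potatoes are in the tub, perhaps one leaning on the other. The tray is empty (force 3.1 N). Tilting back and returning it.

>>> arm_command(plan=[0,0.37,0.36,0.12,0,0,0,0.37,0.36,0.12,0,0,0,0.37,0.36,0.12,0,0,0,0.37,0.36,0.12,0,0,0,0.37,0.36,0.12,0,0,0,0.37,0.36,0.12,0,0,0,0.37,0.36,0.12,0,0,0,0.37,0.36,0.12,0,0])

```text
t: 10.7
tool_pos: [0.5519, -0.1449, 0.2267]
eef_rot: [[0.982, -0.19, 0.007], [-0.19, -0.982, 0.002], [0.007, -0.003, -1.0]]
force: [-0.6, -0.9, -3.9]
grip_width: 0.0117
```

>>> arm_command(plan=[0,0.6,0,0,0,0,0,1,0,0,0,0,0,1,0,0,0,0,0,1,0,0,0,0,0,1,0,0,0,0,0,1,0,0,0,0,0,0.8,0.3,0,0,0,0,0.6,0.6,0,0,0])

```text
t: 11.5
tool_pos: [0.5186, -0.3168, 0.2026]
eef_rot: [[0.982, -0.19, 0.002], [-0.19, -0.982, -0.004], [0.003, 0.004, -1.0]]
force: [0.5, 0.3, -3.3]
grip_width: 0.0117
```

```bash
python3 - <<'E'
from h import *
edge();o=bot.get_obs();R=np.array(o["eef_rot"]);yaw=np.arctan2(R[1,0],R[0,0])
Rw=Ro.from_euler("z",yaw).as_matrix()@np.diag([1,-1,-1.]);tw([o["tool_pos"][0],o["tool_pos"][1],.08],Rw)
E
```

```text
11.5 [ 0.5186 -0.3168  0.2026] w 0.0117 F [ 0.5  0.3 -3.3]
[[0.982, -0.19, 0.002], [-0.19, -0.982, -0.004], [0.003, 0.004, -1.0]] [-42.8  14.5  87.5  -0.1  77.7  58.2]
bar tub [ 0.    -0.304  0.218]
edge tub [ 0.001 -0.229  0.122]
tilt 0.27067724537341986
tool shift units [-0.01 -0.02  4.9 ] rotvec [ 0.004 -0.003 -0.   ]
```

>>> arm_command(plan=[0,0,0.8,0,0,0,0,0,0.9,0,0,0,0,0,0.9,0,0,0,0,0,0.8,0,0,0,0,0,0.6,0,0,0,0,0,0.4,0,0,0,0,0,0.25,0,0,0,0,0,0.1,0,0,0])

```text
t: 12.3
tool_pos: [0.5182, -0.3144, 0.0822]
eef_rot: [[0.982, -0.189, -0.0], [-0.189, -0.982, -0.0], [-0.0, 0.0, -1.0]]
force: [-0.5, 0.0, -2.9]
grip_width: 0.0114
```

>>> arm_command(plan=[0,0,0,0,0,0,0,0,0.08,0,0,0,0,0,0,0,0,0])

```text
t: 12.6
tool_pos: [0.5184, -0.3147, 0.0811]
eef_rot: [[0.982, -0.189, 0.001], [-0.189, -0.982, -0.001], [0.001, 0.001, -1.0]]
force: [-0.1, -0.6, -2.6]
grip_width: 0.0115
```

>>> arm_command(plan=[0,0,0.03,0,0,0,0,0,0,0,0,0,0,0,0,0,0,0,0,0,0,0,0,0,0,0,0,0,0,0], fingers=1)

```text
t: 13.1
tool_pos: [0.5183, -0.3146, 0.0801]
eef_rot: [[0.982, -0.189, 0.0], [-0.189, -0.982, -0.0], [0.0, 0.0, -1.0]]
force: [0.2, -0.0, -0.6]
grip_width: 0.0823
```

>>> arm_command(plan=[0,0,-0.4,0,0,0,0,0,-1,0,0,0,0,0,-1,0,0,0,0,0,-1,0,0,-0.15,0,0,-1,0,0,-0.15,0,0,-1,0,0,-0.15,0,0,-1,0,0,-0.15,0,0,-1,0,0,-0.15])

```text
t: 13.9
tool_pos: [0.5181, -0.3144, 0.2668]
eef_rot: [[0.844, 0.536, 0.001], [0.536, -0.844, -0.001], [0.0, 0.001, -1.0]]
force: [-0.8, -0.6, -0.1]
grip_width: 0.0853
```

>>> arm_command(plan=[0,0,-0.5,0,0,-0.15,0,0,-0.4,0,0,-0.15,0,0,0,0,0,-0.15,0,0,0,0,0,-0.15,0,0,0,0,0,-0.15,1,-0.27,0,0,0,0,1,-0.27,0,0,0,0,1,-0.27,0,0,0,0])

```text
t: 14.7
tool_pos: [0.5178, -0.236, 0.2882]
eef_rot: [[0.259, 0.966, 0.001], [0.966, -0.259, -0.0], [-0.0, 0.001, -1.0]]
force: [-0.3, -0.0, -0.6]
grip_width: 0.0858
```

>>> arm_command(plan=[1,-0.27,0,0,0,0,1,-0.27,0,0,0,0,1,-0.27,0,0,0,0,1,-0.27,0,0,0,0,1,-0.27,0,0,0,0,1,-0.27,0,0,0,0,1,-0.27,0,0,0,0,1,-0.27,0,0,0,0])

```text
t: 15.5
tool_pos: [0.5173, -0.0285, 0.2883]
eef_rot: [[0.258, 0.966, 0.001], [0.966, -0.258, -0.0], [-0.0, 0.001, -1.0]]
force: [0.7, 0.1, -1.1]
grip_width: 0.0852
```

>>> arm_command(plan=[1,-0.27,0,0,0,0,1,-0.27,0,0,0,0,1,-0.27,0,0,0,0,1,-0.27,0,0,0,0,1,-0.27,0,0,0,0,1,-0.27,0,0,0,0,1,-0.27,0,0,0,0,0.8,-0.27,0,0,0,0])

```text
t: 16.3
tool_pos: [0.5154, 0.1741, 0.2882]
eef_rot: [[0.257, 0.966, 0.001], [0.966, -0.257, 0.0], [0.001, 0.001, -1.0]]
force: [-0.6, -0.0, 0.3]
grip_width: 0.0855
```

```bash
python3 - <<'E'
from h import *
st();save("wrist","w8")
E
```

```text
16.3 [0.5154 0.1741 0.2882] w 0.0855 F [-0.6 -0.   0.3]
[[0.257, 0.966, 0.001], [0.966, -0.257, 0.0], [0.001, 0.001, -1.0]] [ 5.9  2.3 91.5  0.  86.2 20.8]
```

View pics/w8.png

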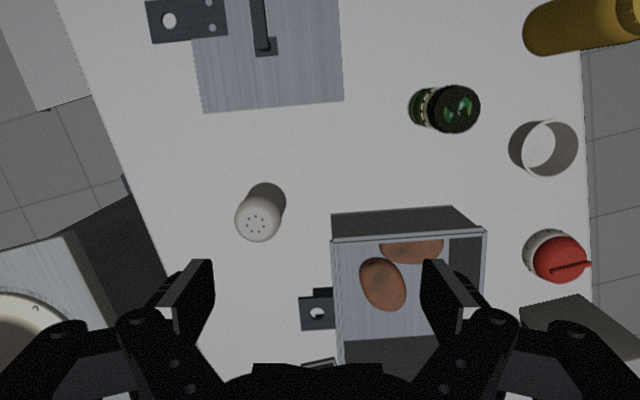

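The potatoes lie side by side on the tub's floor. The lid's -y corners are at (203,113) and (343,99), tab hole (169,20), lug hole (317,312), and tub +y rim corners (333,240) and (487,231).

```bash
python3 - <<'E'
from h import *
w=load("w8");c=load("c1")
P={}
for n,p,z in[("lug",(317,312),.076),("rim-x+y",(333,240),.1),("rim+x+y",(486,232),.1),("tabh",(169,20),.014),("c-x-y",(203,113),.014),("c+x-y",(343,99),.014)]: P[n]=atz(w,p,z);print(n,np.round(P[n],4))
print("tri tab",tri((c,(250,343)),(w,(169,20))),"tri lug",tri((c,(341,218)),(w,(317,312))))
# fit lid pose: points in lid frame
L=np.array([[-.105,0],[-.084,-.104],[.084,-.104]]);W=np.array([P[k][:2] for k in("tabh","c-x-y","c+x-y")])
W=np.vstack([W,[atz(c,p,.014)[:2] for p in((163,313),(287,309),(197,361),(251,269))]]);L=np.vstack([L,[[.084,.104],[-.084,-.104],[-.084,.104],[.084,-.104]]])
def fit(L,W):
    H=(L-L.mean(0)).T@(W-W.mean(0));a=np.arctan2(H[0,1]-H[1,0],H[0,0]+H[1,1]);R=np.array([[np.cos(a),-np.sin(a)],[np.sin(a),np.cos(a)]])
    t=W.mean(0)-R@L.mean(0);print("fit",np.degrees(a),t,"res",np.round(W-(L@R.T+t),4).tolist());return a,t
fit(L[:3],W[:3]);a,t=fit(L,W)
# tub from w1 + w8
w1=load("w1");T=np.array([[.08,.1],[.08,-.1],[-.08,-.1],[-.08,.1],[-.105,0],[-.08,.1],[.08,.1],[-.105,0]])
U=[atz(w1,p,z)[:2] for p,z in(((5,14),.1),((222,56),.1),((208,221),.1),((9,189),.1),((119,220),.076))]+[P["rim-x+y"][:2],P["rim+x+y"][:2],P["lug"][:2]]
fit(T,np.array(U));fit(T[[5,6,7]],np.array(U)[[5,6,7]])
E
```

```text
lug [0.4702 0.0059 0.076 ]
rim-x+y [0.513  0.1011 0.1   ]
rim+x+y [0.6699 0.0681 0.1   ]
tabh [0.3963 0.3676 0.014 ]
c-x-y [0.3988 0.262  0.014 ]
c+x-y [0.5628 0.2344 0.014 ]
tri tab (array([0.39481745, 0.3678914 , 0.01070256]), [np.float64(0.0007493947218889021), np.float64(0.0007493947218887412)]) tri lug (array([0.46882174, 0.00135812, 0.0723159 ]), [np.float64(0.0018820681788174298), np.float64(0.00188206817881744)])
fit -9.7682404758257 [0.49888907 0.35035769] res [[0.0009, -0.0006], [0.0003, -0.0001], [-0.0012, 0.0008]]
fit -9.9169695059554 [0.49675615 0.34869117] res [[0.003, 0.0008], [0.0027, 0.0013], [0.0012, 0.0026], [-0.0063, 0.0005], [0.0025, 0.0033], [0.0046, -0.0092], [-0.0076, 0.0007]]
fit -10.697595380913887 [ 0.57391812 -0.01600387] res [[0.0017, -0.0041], [0.0007, 0.0003], [0.0016, -0.0035], [-0.0015, 0.0004], [0.0001, -0.0003], [-0.0009, 0.004], [-0.0012, 0.0007], [-0.0005, 0.0024]]
fit -11.195293377990142 [ 0.57242081 -0.01383074] res [[-0.0004, 0.0013], [-0.0004, -0.0006], [0.0008, -0.0007]]
```

>>> arm_command(plan=[0.95,-0.35,0.5,0,0,0,0.95,-0.35,0.6,0,0,0,0.95,-0.35,0.6,0,0,0,0.95,-0.35,0.6,0,0,0,0.95,-0.35,0.6,0,0,0,0.95,-0.35,0.6,0,0,0,0.92,-0.36,0.6,0,0,0,0,0,0.5,0,0,-0.089])

```text
t: 17.15
tool_pos: [0.4981, 0.3508, 0.1721]
eef_rot: [[0.167, 0.986, -0.0], [0.986, -0.167, 0.001], [0.001, -0.0, -1.0]]
force: [-0.4, -0.2, 0.6]
grip_width: 0.0851
```

```bash
python3 - <<'E'
from h import *
st();w=save("wrist","w9");tw([.4985,.350,.04]);print(proj(w,[[.4985,.35,.054],[.4985+.0077,.35+.0443,.054],[.4985-.0077,.35-.0443,.054]]))
E
```

```text
17.15 [0.4981 0.3508 0.1721] w 0.0851 F [-0.4 -0.2  0.6]
[[0.167, 0.986, -0.0], [0.986, -0.167, 0.001], [0.001, -0.0, -1.0]] [23.8 16.4 88.8  0.1 74.7 33.4]
tool shift units [0.06 0.06 5.19] rotvec None
[[318.20490707 192.19251996]
 [318.49442334 135.16017471]
 [317.93847743 244.35096879]]
```

View pics/w9.png

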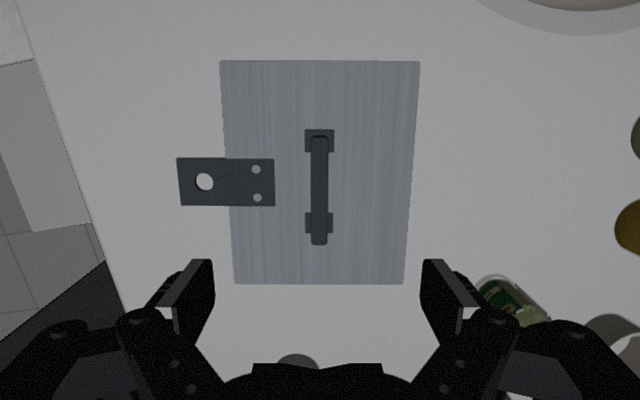

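The lid's handle bar runs (319,137)–(319,244), within 1 px of the prediction. Descending and gripping.

>>> arm_command(plan=[0,0,0.8,0,0,0,0,0,0.9,0,0,0,0,0,0.9,0,0,0,0.06,0.06,0.9,0,0,0,0,0,0.7,0,0,0,0,0,0.5,0,0,0,0,0,0.3,0,0,0,0,0,0.15,0,0,0])

```text
t: 18.0
tool_pos: [0.5007, 0.3496, 0.0436]
eef_rot: [[0.172, 0.985, 0.0], [0.985, -0.172, -0.0], [0.0, 0.0, -1.0]]
force: [1.0, 0.4, 0.6]
grip_width: 0.0857
```

>>> arm_command(plan=[0,0,0,0,0,0,0,0,0,0,0,0,0,0,0,0,0,0,0,0,0,0,0,0,0,0,0,0,0,0,0,0,0,0,0,0,0,0,0,0,0,0], fingers=0, newtons=100)

```text
t: 18.7
tool_pos: [0.5008, 0.3499, 0.0443]
eef_rot: [[0.171, 0.985, 0.001], [0.985, -0.171, 0.0], [0.0, 0.001, -1.0]]
force: [-2.1, -0.8, 5.1]
grip_width: 0.0076
```

>>> arm_command(plan=[0,0,0,0,0,0,0,0,0,0,0,0,0,0,0,0,0,0,0,0,0,0,0,0,0,0,0.15,0,0,0,0,0,0.15,0,0,0,0,0,0,0,0,0], fingers=1)

```text
t: 19.4
tool_pos: [0.4999, 0.3494, 0.035]
eef_rot: [[0.171, 0.985, -0.002], [0.985, -0.171, -0.001], [-0.001, -0.001, -1.0]]
force: [0.5, -0.4, -0.0]
grip_width: 0.0854
```

>>> arm_command(plan=[0,0,0,0,0,0,0,0,0,0,0,0,0,0,0,0,0,0,0,0,0,0,0,0,0,0,0,0,0,0,0,0,0,0,0,0,0,0,0,0,0,0], fingers=0, newtons=100)

```text
t: 20.1
tool_pos: [0.5007, 0.3498, 0.0366]
eef_rot: [[0.171, 0.985, 0.0], [0.985, -0.171, 0.0], [0.0, 0.0, -1.0]]
force: [-1.7, -1.0, 4.4]
grip_width: 0.0106
```

Gripped (10.6 mm reading; the tray bar of the same width read 11.5). Before carrying, refine the tub and lid poses by fitting projected outlines to image edges.

```bash
cat > fit.py <<'E'
from h import *
from scipy.optimize import minimize
from scipy.ndimage import map_coordinates
def seg(a,b,n=120): return np.linspace(a,b,n)
def rect(hx,hy,z): 
    q=[(-hx,-hy,z),(hx,-hy,z),(hx,hy,z),(-hx,hy,z)];return np.vstack([seg(q[i],q[(i+1)%4]) for i in range(4)])
def circ(c,r): t=np.linspace(0,2*np.pi,120);return np.c_[c[0]+r*np.cos(t),c[1]+r*np.sin(t),c[2]+0*t]
def grad(fn,s):
    g=cv2.GaussianBlur(cv2.cvtColor(cv2.imread(f"pics/{fn}.png"),cv2.COLOR_BGR2GRAY).astype(float),(0,0),s)
    m=np.hypot(cv2.Sobel(g,6,1,0),cv2.Sobel(g,6,0,1));return np.minimum(m,np.percentile(m,97))
def fit(fns,pts,x0):
    pts=np.vstack(pts)
    x=np.array(x0,float)*[1000,1000,1000]
    for s in(3,1.5,.9):
        G=[(load(f),grad(f,s)) for f in fns]
        def cost(v):
            a=v[2]/1000;P=pts@np.array([[np.cos(a),np.sin(a),0],[-np.sin(a),np.cos(a),0],[0,0,1]])+[v[0]/1000,v[1]/1000,0]
            return -sum(map_coordinates(g,proj(c,P)[:,::-1].T,order=1,mode="constant").mean()/g.mean() for c,g in G)
        x=minimize(cost,x,method="Nelder-Mead",options=dict(initial_simplex=x+np.vstack([[0,0,0],4*np.eye(3)+-1]),xatol=.02)).x
    return np.round([x[0]/1000,x[1]/1000,np.degrees(x[2]/1000)],4),round(-cost(x),2)
E
python3 - <<'E'
from fit import *
tub=[rect(.08,.1,.1),rect(.076,.096,.1),circ((-.105,0,.076),.0085)]
for f in(["w1"],["w8"],["c1"],["s1"],["c1","s1"],["w1","w8"],["w1","w8","c1","s1"]): print("tub",f,*fit(f,tub,(.5735,-.015,np.radians(-10.9))))
lid=[rect(.084,.104,.014),circ((-.105,0,.014),.0085)]
for f in(["w9"],["c1"]): print("lid",f,*fit(f,lid,(.4985,.35,np.radians(-9.9))))
o=st();R=np.array(o["eef_rot"])
E
```

```text
tub ['w1'] [  0.5736  -0.0142 -10.5112] 4.42
tub ['w8'] [ 0.5724 -0.0086 -8.4844] 3.18
tub ['c1'] [  0.5759  -0.0184 -10.5298] 4.8
tub ['s1'] [  0.5725  -0.018  -14.5974] 4.24
tub ['c1', 's1'] [  0.5766  -0.0183 -10.1357] 8.99
tub ['w1', 'w8'] [  0.5733  -0.0158 -10.7575] 7.36
tub ['w1', 'w8', 'c1', 's1'] [  0.5734  -0.0159 -10.763 ] 15.88
lid ['w9'] [ 0.4991  0.3489 -9.8674] 8.73
lid ['c1'] [  0.4962   0.3498 -10.0653] 4.81
20.1 [0.5007 0.3498 0.0366] w 0.0106 F [-1.7 -1.   4.4]
[[0.171, 0.985, 0.0], [0.985, -0.171, 0.0], [0.0, 0.0, -1.0]] [23.6 26.  93.2 -0.  60.8 33.5]
```

>>> arm_command(plan=[0,0,-0.3,0,0,0,0,0,-0.7,0,0,0,0,0,-0.9,0,0,0,0,0,-1,0,0,0,0,0,-1,0,0,0,0,0,-1,0,0,0,0,0,-0.8,0,0,0,0,0,-0.5,0,0,0])

```text
t: 20.9
tool_pos: [0.5008, 0.3499, 0.1926]
eef_rot: [[0.171, 0.985, 0.001], [0.985, -0.171, 0.001], [0.001, 0.001, -1.0]]
force: [0.1, 0.2, -2.3]
grip_width: 0.0107
```

>>> arm_command(plan=[-0.4,0.15,0,0,0,0,-0.7,0.27,0,0,0,0,-0.9,0.35,0,0,0,0,-0.9,0.35,0,0,0,0,-0.9,0.35,0,0,0,0,-0.9,0.35,0,0,0,0,-0.9,0.35,0,0,0,0,-0.9,0.35,0,0,0,0])

```text
t: 21.7
tool_pos: [0.5338, 0.177, 0.189]
eef_rot: [[0.171, 0.985, -0.003], [0.985, -0.171, -0.001], [-0.001, -0.003, -1.0]]
force: [0.2, 0.1, -1.5]
grip_width: 0.011
```

>>> arm_command(plan=[-0.9,0.35,0,0,0,0,-0.9,0.35,0,0,0,0,-0.9,0.35,0,0,0,0,-0.9,0.35,0,0,0,0,-0.9,0.35,0,0,0,0,-0.9,0.35,0,0,0,0,-0.7,0.27,0,0,0,0.016,-0.4,0.15,0,0,0,0])

```text
t: 22.5
tool_pos: [0.5679, 0.006, 0.1892]
eef_rot: [[0.189, 0.982, -0.003], [0.982, -0.189, 0.0], [-0.001, -0.003, -1.0]]
force: [-0.5, -0.1, -3.5]
grip_width: 0.0111
```

>>> arm_command(plan=[0,0,0,0,0,0,0,0,0,0,0,0])

```text
t: 22.7
tool_pos: [0.5683, 0.0083, 0.1903]
eef_rot: [[0.187, 0.982, -0.001], [0.982, -0.187, 0.001], [0.001, -0.002, -1.0]]
force: [-0.2, 0.3, -4.2]
grip_width: 0.0106
```

```bash
python3 - <<'E'
from fit import *
o=st();p=o["tool_pos"];R=np.array(o["eef_rot"]);a=np.radians(-10.76)
Rw=Ro.from_euler("z",a+np.pi/2).as_matrix()@np.diag([1,-1,-1.]);tw([.5736,-.0147,p[2]],Rw)
# lid held: fit in wrist and fixed views
w=save("wrist","w10");save("scene","c10");save("side","s10")
z=p[2]-.0366+.014
lid=[rect(.084,.104,z),circ((-.105,0,z),.0085)]
y=np.arctan2(R[1,0],R[0,0])-np.pi/2
for f in(["w10"],["c10"],["s10"],["c10","s10"]): print(f,*fit(f,lid,(p[0],p[1],y)))
print("expected",p,np.degrees(y))
E
```

```text
22.7 [0.5683 0.0083 0.1903] w 0.0106 F [-0.2  0.3 -4.2]
[[0.187, 0.982, -0.001], [0.982, -0.187, 0.001], [0.001, -0.002, -1.0]] [-11.4   9.7  94.6   0.   75.8  -0.6]
tool shift units [-0.87  0.38 -0.  ] rotvec [-0.002 -0.001 -0.   ]
['w10'] [ 5.6770e-01  7.3000e-03 -1.0894e+01] 5.25
['c10'] [5.8700e-01 4.8000e-03 6.5593e+00] 3.56
['s10'] [ 5.74500e-01  7.70000e-03 -1.60799e+01] 4.59
['c10', 's10'] [ 5.68300e-01  6.30000e-03 -1.10719e+01] 9.13
expected [0.56829679 0.00833457 0.1903241 ] -10.76901176824367
```

>>> arm_command(plan=[-0.4,0.19,0.2,0,0,0,-0.47,0.2,0.4,0,0,0,0,0,0.5,0,0,0,0,0,0.5,0,0,0,0,0,0.2,0,0,0,0,0,0,0,0,0])

```text
t: 23.45
tool_pos: [0.5732, -0.0148, 0.1442]
eef_rot: [[0.187, 0.982, -0.003], [0.982, -0.187, 0.001], [0.0, -0.003, -1.0]]
force: [-0.3, 0.1, -3.0]
grip_width: 0.0106
```

```bash
python3 - <<'E'
from fit import *
o=st();p=o["tool_pos"];tw([.574,-.0149,.1286])
c=save("scene","c11");s=save("side","s11");w=save("wrist","w11")
a=cv2.imread("pics/c11.png")[150:270,250:410];b=cv2.imread("pics/s11.png")[150:270,260:400]
cv2.imwrite("pics/m11.png",np.hstack([cv2.resize(a,(420,315),interpolation=2),cv2.resize(b,(368,315),interpolation=2)]))
E
```

```text
23.45 [ 0.5732 -0.0148  0.1442] w 0.0106 F [-0.3  0.1 -3. ]
[[0.187, 0.982, -0.003], [0.982, -0.187, 0.001], [0.0, -0.003, -1.0]] [-13.6  13.1  96.1   0.   71.   -2.8]
tool shift units [0.   0.03 0.63] rotvec None
```

View pics/m11.png

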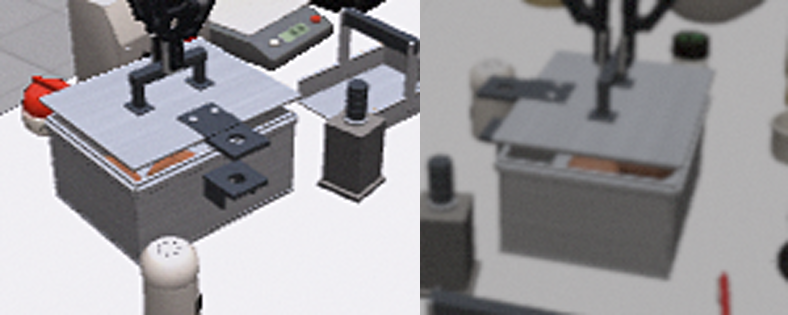

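The lid sits level and aligned just above the tub, with its tab over the lug. Lowering gently.

>>> arm_command(plan=[0,0,0.15,0,0,0,0,0,0.15,0,0,0,0,0,0.1,0,0,0,0,0,0.1,0,0,0,0,0,0,0,0,0])

```text
t: 24.1
tool_pos: [0.574, -0.0152, 0.133]
eef_rot: [[0.187, 0.982, -0.001], [0.982, -0.187, 0.0], [0.0, -0.001, -1.0]]
force: [0.2, 0.2, -2.5]
grip_width: 0.0106
```

No contact force at rim depth 4 mm inside. It is entering cleanly, so on down.

>>> arm_command(plan=[0,0,0.08,0,0,0,0,0,0.08,0,0,0,0,0,0.04,0,0,0,0,0,0,0,0,0])

```text
t: 24.5
tool_pos: [0.5744, -0.0153, 0.1286]
eef_rot: [[0.187, 0.982, 0.0], [0.982, -0.187, -0.0], [-0.0, 0.0, -1.0]]
force: [-0.2, 0.7, -2.2]
grip_width: 0.0106
```

```bash
python3 - <<'E'
from fit import *
o=st();p=np.array(o["tool_pos"]);save("scene","c12");save("side","s12");w=save("wrist","w12")
for z in(.106,.108,.112): print(z,*fit(["c12","s12"],[rect(.084,.104,z),circ((-.105,0,z),.0085)],(.5734,-.0159,np.radians(-10.8))))
E
```

```text
24.5 [ 0.5744 -0.0153  0.1286] w 0.0106 F [-0.2  0.7 -2.2]
[[0.187, 0.982, 0.0], [0.982, -0.187, -0.0], [-0.0, 0.0, -1.0]] [-13.6  14.1  96.8  -0.   69.1  -2.8]
0.106 [ 5.801e-01  7.300e-03 -1.126e+01] 7.69
0.108 [ 0.575  -0.0406 -7.5246] 6.75
0.112 [ 0.5762 -0.0309 -5.1069] 6.74
```

>>> arm_command(plan=[0,0,0.06,0,0,0,0,0,0.06,0,0,0,0,0,0,0,0,0])

```text
t: 24.95
tool_pos: [0.5745, -0.0153, 0.1285]
eef_rot: [[0.187, 0.982, -0.0], [0.982, -0.187, -0.0], [-0.0, -0.0, -1.0]]
force: [-9.4, 1.3, 14.0]
grip_width: 0.0109
```

The lid is bottomed out at TCP z 0.1285, which is exactly 92 mm of lift from the table grasp. Releasing and moving over the pin.

>>> arm_command(plan=[0,0,-0.1,0,0,0,0,0,0,0,0,0,0,0,0,0,0,0,0,0,0,0,0,0,0,0,0,0,0,0,0,0,-0.4,0,0,0,0,0,-0.8,0,0,0,0,0,-1,0,0,0], fingers=1)

```text
t: 25.75
tool_pos: [0.5737, -0.0151, 0.1833]
eef_rot: [[0.187, 0.982, -0.002], [0.982, -0.187, 0.001], [0.0, -0.002, -1.0]]
force: [-0.8, -0.5, 0.2]
grip_width: 0.0857
```

>>> arm_command(plan=[0,0,-1,0,0,0,0,0,-0.9,0,0,0,-0.9,-0.63,0,0,0,0,-1,-0.7,0,0,0,0,-1,-0.7,0,0,0,0,-1,-0.7,0,0,0,0,-1,-0.7,0,0,0,0,-1,-0.7,0,0,0,0])

```text
t: 26.55
tool_pos: [0.4446, -0.1416, 0.2314]
eef_rot: [[0.187, 0.982, 0.001], [0.982, -0.187, -0.001], [-0.001, 0.001, -1.0]]
force: [0.4, -0.9, -1.0]
grip_width: 0.0856
```

>>> arm_command(plan=[-0.44,-0.3,0,0,0,0,0,0,0,0,0,0])

```text
t: 26.75
tool_pos: [0.4356, -0.1511, 0.2312]
eef_rot: [[0.189, 0.982, 0.001], [0.982, -0.189, -0.001], [-0.0, 0.001, -1.0]]
force: [1.0, 0.7, -0.3]
grip_width: 0.0853
```

```bash
python3 - <<'E'
from fit import *
o=st();w=save("wrist","w13");save("scene","c13");save("side","s13")
pin=[circ((0,0,.125),.011)];stand=[rect(.023,.023,.08),rect(.027,.027,0)]
for f in(["w13"],["w1"],["c13","s13"]): print("stand",f,*fit(f,stand,(.436,-.15,np.radians(-5))))
print("pin",*fit(["w13"],pin,(.436,-.15,0)))
print(proj(w,[[.436,-.15,.125]]))
for f,z in((["w13"],.106),(["w13"],.108),): print("lid",z,*fit(f,[rect(.084,.104,z),circ((-.105,0,z),.0085)],(.5734,-.0159,np.radians(-10.8))))
cv2.imwrite("pics/m13.png",cv2.resize(cv2.imread("pics/w13.png"),(800,500),interpolation=2))
E
```

```text
26.75 [ 0.4356 -0.1511  0.2312] w 0.0853 F [ 1.   0.7 -0.3]
[[0.189, 0.982, 0.001], [0.982, -0.189, -0.001], [-0.0, 0.001, -1.0]] [-34.2  -8.8 108.5   0.   80.2 -23.3]
stand ['w13'] [ 0.4369 -0.1496 -0.7271] 5.88
stand ['w1'] [ 0.4358 -0.1488  1.0831] 6.09
stand ['c13', 's13'] [ 0.4374 -0.1508 -0.3778] 9.99
pin [ 0.4362 -0.1484 -0.0668] 7.13
[[317.53328487 193.61516806]]
lid 0.106 [  0.5724  -0.0163 -10.8886] 2.16
lid 0.108 [  0.5724  -0.0162 -10.9139] 2.46
```

Pin found at (0.436, -0.149), agreeing with the stand fits within 2 mm. The seated lid fits to within 1 mm of the tub pose. Descending to the pin.

>>> arm_command(plan=[0.09,0,0.7,0,0,0,0,0,0.9,0,0,0,0,0,0.9,0,0,0,0,0,0.9,0,0,0,0,0,0.8,0,0,0,0,0,0.7,0,0,0,0,0,0.4,0,0,0,0,0,0.25,0,0,0])

```text
t: 27.7
tool_pos: [0.4366, -0.1472, 0.091]
eef_rot: [[0.186, 0.983, -0.001], [0.983, -0.186, 0.001], [0.001, -0.001, -1.0]]
force: [-0.2, 0.6, 0.9]
grip_width: 0.0854
```

>>> arm_command(plan=[0,0,0.05,0,0,0,0,0,0,0,0,0,0,0,0,0,0,0,0,0,0,0,0,0,0,0,0,0,0,0,0,0,0,0,0,0,0,0,0,0,0,0], fingers=0, newtons=80)

```text
t: 28.4
tool_pos: [0.437, -0.1485, 0.0915]
eef_rot: [[0.187, 0.982, 0.001], [0.982, -0.187, -0.001], [-0.001, 0.001, -1.0]]
force: [-1.2, 0.1, 5.6]
grip_width: 0.0198
```

>>> arm_command(plan=[0,0,-0.3,0,0,0,0,0,-0.6,0,0,0,0,0,-0.8,0,0,0,0,0,-0.9,0,0,0,0,0,-1,0,0,0,0,0,-0.9,0,0,0,0,0,-0.7,0,0,0,0,0,-0.4,0,0,0])

```text
t: 29.2
tool_pos: [0.4368, -0.1483, 0.2323]
eef_rot: [[0.187, 0.982, 0.002], [0.982, -0.187, -0.001], [-0.001, 0.002, -1.0]]
force: [0.6, 0.2, -0.4]
grip_width: 0.0195
```

>>> arm_command(plan=[0.4,0,0,0,0,0,0.8,0,0,0,0,0,1,0.05,0,0,0,0,1,0.05,0,0,0,0,1,0.05,0,0,0,0,1,0,0,0,0,0,0.7,0,0,0,0,0,0.34,0,0,0,0,0])

```text
t: 30.0
tool_pos: [0.4684, 0.0066, 0.2291]
eef_rot: [[0.185, 0.983, -0.003], [0.983, -0.185, 0.001], [0.001, -0.003, -1.0]]
force: [-0.4, -0.0, -1.3]
grip_width: 0.0197
```

>>> arm_command(plan=[0,0,0,0,0,0,0,0,0,0,0,0])

```text
t: 30.2
tool_pos: [0.4689, 0.0043, 0.23]
eef_rot: [[0.187, 0.982, -0.001], [0.982, -0.187, -0.0], [-0.0, -0.001, -1.0]]
force: [-0.0, -0.6, -0.8]
grip_width: 0.0196
```

```bash
python3 - <<'E'
from fit import *
o=st();p=np.array(o["tool_pos"]);tw([.4698,.004,.2315])
save("scene","c14");save("side","s14")
a=cv2.imread("pics/c14.png")[130:250,290:410];b=cv2.imread("pics/s14.png")[130:250,240:360]
cv2.imwrite("pics/m14.png",np.hstack([cv2.resize(a,(400,400),interpolation=2),cv2.resize(b,(400,400),interpolation=2)]))
for f in("c14","s14"):
    c=load(f);print(f,proj(c,[[p[0],p[1],p[2]-.0915+.005],[.4698,.004,.106],[.4698,.004,.076]]))
E
```

```text
30.2 [0.4689 0.0043 0.23  ] w 0.0196 F [-0.  -0.6 -0.8]
[[0.187, 0.982, -0.001], [0.982, -0.187, -0.0], [-0.0, -0.001, -1.0]] [-14.3  -7.3 107.3  -0.   80.1  -3.5]
tool shift units [-0.    0.04 -0.06] rotvec None
c14 [[339.53841264 195.08171829]
 [339.41433411 207.74713944]
 [339.48990965 217.63426188]]
s14 [[291.39802052 174.5020982 ]
 [291.95069144 188.02580225]
 [292.10636119 198.45235113]]
```

View pics/m14.png

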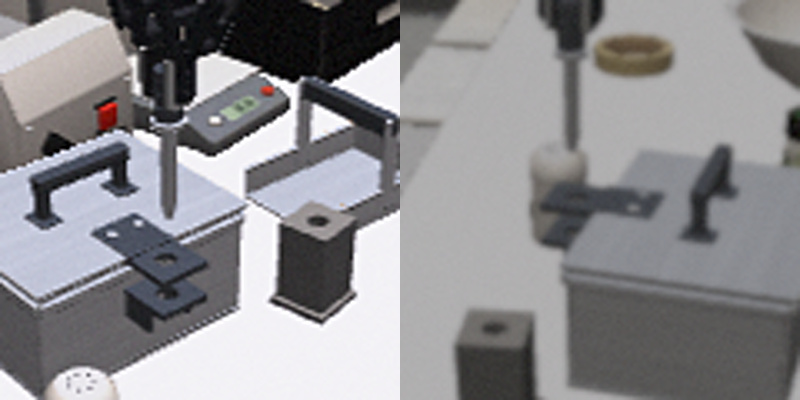

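The pin hangs upright above the tab, and tip, tab hole and lug hole share the same pixel column (crop x about 169, 170 and 168). Inserting in stages.

>>> arm_command(plan=[0,0.04,0.3,0,0,0,0,0,0.4,0,0,0,0,0,0.4,0,0,0,0,0,0.3,0,0,0,0,0,0.3,0,0,0,0,0,0.3,0,0,0,0,0,0,0,0,0])

```text
t: 31.0
tool_pos: [0.4695, 0.0045, 0.1792]
eef_rot: [[0.187, 0.982, -0.002], [0.982, -0.187, 0.001], [0.0, -0.002, -1.0]]
force: [-0.4, -0.3, -0.8]
grip_width: 0.0194
```

>>> arm_command(plan=[0,0,0.25,0,0,0,0,0,0.3,0,0,0,0,0,0.3,0,0,0,0,0,0.3,0,0,0,0,0,0.3,0,0,0,0,0,0.3,0,0,0,0,0,0.3,0,0,0,0,0,0,0,0,0])

```text
t: 31.8
tool_pos: [0.4694, 0.0045, 0.128]
eef_rot: [[0.187, 0.982, -0.002], [0.982, -0.187, 0.001], [0.0, -0.002, -1.0]]
force: [0.3, -0.6, -1.4]
grip_width: 0.0195
```

>>> arm_command(plan=[0,0,0.1,0,0,0,0,0,0.08,0,0,0,0,0,0.06,0,0,0,0,0,0,0,0,0])

```text
t: 32.2
tool_pos: [0.4702, 0.0043, 0.1233]
eef_rot: [[0.187, 0.982, -0.0], [0.982, -0.187, 0.0], [0.0, -0.0, -1.0]]
force: [0.9, -0.8, -2.0]
grip_width: 0.0195
```

>>> arm_command(plan=[0,0,0.08,0,0,0,0,0,0.08,0,0,0,0,0,0.06,0,0,0,0,0,0,0,0,0])

```text
t: 32.6
tool_pos: [0.4702, 0.0043, 0.1177]
eef_rot: [[0.187, 0.982, -0.0], [0.982, -0.187, 0.0], [0.0, -0.0, -1.0]]
force: [0.1, 0.2, -1.5]
grip_width: 0.0199
```

>>> arm_command(plan=[0,0,0.06,0,0,0,0,0,0.06,0,0,0,0,0,0,0,0,0])

```text
t: 32.9
tool_pos: [0.4703, 0.0043, 0.1168]
eef_rot: [[0.187, 0.982, -0.001], [0.982, -0.187, -0.0], [-0.0, -0.001, -1.0]]
force: [-9.1, 1.6, 16.0]
grip_width: 0.0194
```

The collar has bottomed on the tab: 16 N at TCP 0.1168, against 0.1175 expected. Releasing and retreating straight up.

>>> arm_command(plan=[0,0,-0.08,0,0,0,0,0,0,0,0,0,0,0,0,0,0,0,0,0,0,0,0,0,0,0,0,0,0,0,0,0,-0.4,0,0,0,0,0,-0.8,0,0,0,0,0,-1,0,0,0], fingers=1)

```text
t: 33.7
tool_pos: [0.4695, 0.0045, 0.1722]
eef_rot: [[0.187, 0.982, -0.002], [0.982, -0.187, 0.001], [0.0, -0.002, -1.0]]
force: [1.4, -0.9, 0.0]
grip_width: 0.0853
```

>>> arm_command(plan=[0,0,-1,0,0,0,0,0,-1,0,0,0,0,0,-1,0,0,0,0,0,-0.5,0,0,0,0,0,0,0,0,0,0,0,0,0,0,0])

```text
t: 34.3
tool_pos: [0.4699, 0.0044, 0.2585]
eef_rot: [[0.187, 0.982, -0.001], [0.982, -0.187, 0.0], [0.0, -0.001, -1.0]]
force: [-0.0, 0.3, -0.1]
grip_width: 0.0854
```

```bash
python3 - <<'E'
from fit import *
st();w=save("wrist","w15");save("side","s15");c=save("scene","c15")
print("pin top",*fit(["w15"],[circ((0,0,.151),.011)],(.4698,.004,0)))
print("lid",*fit(["w15"],[rect(.084,.104,.106)],(.5734,-.0159,np.radians(-10.8))))
print("expected pin top px scene",proj(c,[[.4698,.004,.151]]),"side",proj(load("s15"),[[.4698,.004,.151],[.4698,.004,.111]]))
# grip's dark column in the side view, rows
g=cv2.cvtColor(cv2.imread("pics/s15.png"),6)
for r in range(158,196,3): print(r,g[r,280:305].tolist())
E
```

```text
34.3 [0.4699 0.0044 0.2585] w 0.0854 F [-0.   0.3 -0.1]
[[0.187, 0.982, -0.001], [0.982, -0.187, 0.0], [0.0, -0.001, -1.0]] [-14.2  -8.3 104.9   0.   83.4  -3.5]
pin top [0.4688 0.0033 0.2142] 3.93
lid [  0.5741  -0.0163 -10.9128] 4.85
expected pin top px scene [[339.29646231 192.26792559]] side [[291.7114438  171.80432738]
 [291.92445031 186.25838958]]
158 [175, 175, 174, 174, 176, 175, 174, 175, 175, 175, 174, 175, 175, 173, 174, 176, 174, 174, 174, 174, 173, 176, 177, 174, 176]
161 [174, 175, 173, 174, 175, 174, 174, 175, 176, 174, 174, 175, 174, 175, 175, 175, 176, 174, 177, 174, 175, 174, 174, 175, 176]
164 [174, 175, 176, 175, 173, 174, 176, 174, 174, 173, 175, 174, 175, 173, 174, 175, 175, 175, 175, 174, 175, 175, 175, 176, 175]
167 [175, 174, 177, 174, 175, 175, 176, 174, 176, 175, 174, 174, 174, 176, 175, 175, 174, 175, 176, 174, 175, 175, 173, 174, 176]
170 [175, 174, 175, 175, 174, 175, 174, 173, 175, 171, 168, 169, 167, 167, 168, 174, 174, 174, 175, 174, 175, 175, 175, 175, 174]
173 [173, 170, 166, 162, 159, 158, 156, 149, 123, 88, 73, 69, 73, 70, 71, 90, 127, 158, 172, 175, 174, 176, 174, 174, 174]
176 [155, 154, 160, 163, 160, 158, 155, 137, 95, 55, 43, 43, 37, 43, 41, 58, 110, 152, 172, 174, 174, 175, 174, 173, 174]
179 [143, 145, 145, 152, 152, 155, 154, 137, 100, 61, 46, 41, 39, 38, 44, 56, 101, 148, 171, 176, 174, 175, 175, 174, 176]
182 [116, 118, 125, 128, 128, 133, 132, 120, 83, 50, 45, 42, 35, 38, 36, 56, 99, 145, 171, 174, 174, 173, 174, 176, 173]
185 [113, 106, 103, 106, 103, 97, 88, 75, 60, 46, 43, 38, 41, 40, 39, 43, 86, 121, 144, 152, 155, 154, 145, 142, 138]
188 [113, 104, 105, 99, 84, 74, 70, 82, 94, 105, 102, 100, 90, 90, 99, 101, 94, 82, 70, 69, 71, 69, 68, 69, 69]
191 [92, 89, 71, 63, 61, 62, 62, 67, 65, 65, 62, 70, 66, 73, 66, 70, 70, 67, 68, 69, 67, 70, 71, 69, 65]
194 [97, 100, 99, 98, 95, 93, 91, 77, 67, 56, 58, 56, 58, 54, 50, 53, 58, 85, 112, 125, 127, 125, 123, 122, 112]
```

The pin's grip stands upright at columns 288–296. Its top is at row 172 as predicted, and its collar meets the tab at row 188. The lid fit is within 1 mm. Handing in.

```bash
python3 -c "
from workcell import bot
print(bot.hand_in());print(bot.get_obs()['t'])"
```

```text
the job is handed in; nothing more can be done
None
the job is handed in; nothing more can be done
```

I carried out the whole job and handed it in at about 34 s of the 72 s allowed; `hand_in` reported no verdict. Both potatoes are in the tub, the empty tray is flat on the table, the lid is seated and the pin is through tab and lug.

**Last checks**
- **Potatoes:** the wrist picture before lidding showed both lying side by side on the tub floor.
- **Lid:** it stopped at the height that matches 92 mm above the tub's underside. A wrist-image fit put it within 1 mm and 0.2° of the tub.
- **Pin:** its collar met the tab with about 16 N, within 1 mm of the expected height. In the side view the pin stands upright with its top where predicted.
- **Tray:** it looked flat on the table in the last picture I viewed. I did not measure it again after that.
- **Shaker and jar:** I did not plan any contact with them, but I did not measure their final positions.

**What disagreed**
- **Fingertip reach:** the fingertips stood about level with the TCP, roughly 20 mm short of the text. The first tray grasp closed on air, and I regripped both the tray and the lid lower.
- **Grip width:** it read about 2–3 mm less than the true widths.
- **Edge fits:** some of the edge fits failed, mainly those from the scene and side cameras. The last wrist fit of the pin top was one of them, so I relied on the direct side-view pixels instead.

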